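# Kit the power-supply parts from the bench and the T-slot rail

### The job

Collect the kit for the next power supply: put the transformer, the larger capacitor, the relay and the rail stop into the kit tray, each set down gently, not dropped, upright as it stood or lay on the bench, so that it rests flat on the floor of the pocket cut for it. The rail stop is held by its T-foot in the T-slot rail, so slide it along the slot and out at the open end before you lift it. Leave the smaller capacitor and the plain steel block where they are; they do not belong to the kit.

Things in the scene. Friction and masses are not known exactly. Their poses are not given: they have to be found in the camera images.
- transformer: Small mains transformer with grey iron core and yellow winding, standing on the bench. 38 x 47 x 38 mm high; the core is 30 mm (x) by 46 mm (y), the winding bulges beyond it in x. Easily gripped across y. Origin: centre of its underside. About 0.18 kg. Goes in the 62 x 54 mm pocket of wide_insert, its longer side (y) along the pocket's 62 mm.
- large_capacitor: The larger of two round capacitors lying on their sides: blue can, 22 mm diameter, 42 mm long with its pins; axis along x; the can reaches from x = -15 to +21 mm. Origin: at mid-length of can and pins, on the underside. It does not roll. Goes in the 38 x 60 mm pocket of wide_insert, its length along the pocket's 60 mm.
- relay: Small blue block relay, 13 (x) x 29 (y) mm, case 16 mm high with short pins on top (20 mm in all). Origin: centre of its underside. Goes in the 32 x 50 mm pocket of square_insert, its 29 mm length along the pocket's 50 mm.
- rail_stop: Steel T-slot stop, 42 mm high, upright in the rail's slot. Foot 26 (x) x 20 (y) x 6 mm, neck 8 wide (y) x 10 high, dark block head 26 (x) x 24 (y) mm from z = 16 to 42 mm, screw head on top. Origin: centre of the foot's underside; x along the rail, z up. Slides easily, 2 mm play up and sideways. 0.09 kg. Goes upright on its foot in the square 46 mm pocket of square_insert.
- small_capacitor: Look-alike, not part of the kit: the smaller, black capacitor, 18 mm diameter, 36 mm long, lying on its side along x. Origin: on its underside at mid-length. Leave it in its place.
- plain_block: Look-alike, not part of the kit: a plain dark steel block 30 x 30 x 20 mm high with a screw head on top and no T-foot, lying on the bench. Origin: centre of its underside. Leave it in its place.
- rail: Fixed aluminium T-slot rail, 150 (x) x 44 x 22 mm high. Origin: centre of underside; x along the slot. Open at x = +75 mm; closed at x = -75 mm by a black plate 27 mm high. Slot mouth 12 mm wide; channel 24 mm wide, z = 8 to 16 mm. The stop's foot lies on the channel floor, its head 2 mm above the rail; it is free once its origin is past x = 88 mm.
- wide_insert: Fixed grey plate, 76 (x) x 140 (y) x 9 mm, in the black kit tray (walls 11 mm high), beside the other insert, on either side. Origin: centre of underside, 4 mm above the bench; z up. Two pockets, floor at z = 3, rim at z = 9 mm: 62 (x) x 54 (y) mm at x = 0, y = -35 mm for the transformer; 38 (x) x 60 (y) mm at x = 0, y = +33 mm for the larger capacitor.
- square_insert: Fixed grey plate, 76 (x) x 140 (y) x 9 mm, in the black kit tray (walls 11 mm high), beside the other insert, on either side. Origin: centre of underside, 4 mm above the bench; z up. Two pockets, floor at z = 3, rim at z = 9 mm: square, 46 x 46 mm, at x = 0, y = -35 mm for the rail stop; 32 (x) x 50 (y) mm at x = 0, y = +33 mm for the relay.
Things that resemble listed ones, but are neither listed nor needed, are in the scene too. What is shaped like the transformer but green or turquoise is not meant. What is shaped like the large_capacitor but red is not meant.

How it is judged:
By the outcome, as a careful person would: the job done as asked, in the order asked, and still so for the second after the job is handed in, with the robot touching nothing.
It also fails if it takes over 112 s, if anything falls off the work surface, if the arm or the gripper's body presses on something with over 40 N, if the wrist force passes 120 N, or if a joint passes its speed limit or range.

### The arm

A 6-joint arm with a two-finger parallel gripper is mounted at the origin on a cart in front of the work surface, level with it; the furniture and walls round the work are solid. World frame = base frame: x ahead of the robot, y to its left, z up, the work surface at z = 0. Lengths are in m, angles in rad, forces in N, time in s.
With the tool pointing down it reaches from about 0.375 to 0.9 m from the base axis. Payload 3.1 kg.
Tool frame: the origin (TCP) lies on the centre line of the jaws, within the pads' length; the fingertips stand robot.tip_reach ahead of it and the grasp point (between the pads) lies 8 mm behind it (robot.tip_reach is the distance from the TCP to the fingertips, in m); z points along the fingers, y is the line along which they close (so a half turn about z gives the same grasp; the last joint's range is limited). The gripper opens to 87 mm and grips with 3 to 60 N. Pads are 19 mm wide; open, the fingers measure 117 mm over their backs; the gripper's body (75 mm by 190 mm) begins 51 mm behind the grasp point.
Start: joints at [1.06, 0.527, 1.433, -0, 1.181, -0.178], TCP at [0.204, 0.591, 0.234] pointing down, gripper open.
Joint ranges: [-3.08, 3.08], [-0.75, 2.2], [0.22, 2.44], [-1.43, 4.57], [0, 2.65], [-2.85, 2.85]. Speed limits (rad/s): [2.79, 2.79, 3.14, 3.14, 3.14, 3.14].

### API

Orientations are given as a unit quaternion [x, y, z, w].
In Python, from rig import robot gives the robot as it stands.
- The arm moves only by the tool jog_arm, never from a script. Its argument "motion" is one flat list of numbers, 7 for each row, row after row: the shift along the tool's x, y, z scaled (see below), then the turn, a rotation vector about the tool's x, y, z scaled (see below), then the gripper's target within -1 to 1 (shut at 1, half-way at 0, fully open at -1). In form: [x, y, z, rx, ry, rz, hand, x, y, z, rx, ry, rz, hand, ...]. A call has 1 to 12 rows; each row shifts and turns the commanded pose from where the row before left it, along the tool's axes as they then stand; what a row does not reach is not made up. The controller multiplies each number of a shift by 4 cm and each number of a turn by 4 degrees. A row lasts 1/8 s, in which the tool goes at most 62.5 mm and 10.7 degrees, less where a joint would pass 70% of its speed; a pose out of reach is approached as far as the arm can. A call with a number of a shift or a turn outside -1 to 1 is refused whole. A call with a gripper value outside its range is refused whole. The fingers move at their own pace and stop on an object; "grip_force" is the grip in N (left out, the last holds). Time passes only in rows, so rows that do not move let the fingers close. It gives the time, the measured TCP pose, the force, the opening and the grip force at its end, in the units of the state.
- robot.get_obs(): the state, without advancing time (a new reading comes with each control period).
- robot.camera(name): name is "scene" or "side" or "wrist"; returns the picture (400x640x3 uint8, blue, green, red); there is no depth.
- robot.calibration(name): a dict with "fx", "fy", "cx", "cy" (pixels), "R" (3x3) and "t" (3): a world point X has camera coordinates R X + t; the wrist camera has in their place "T_tool_cam" (4x4, takes a point from camera to tool coordinates, whose origin is the TCP and whose axes are the flange's). Camera axes: x right, y down, z forward; pixel columns grow to the right and rows downward; lengths in m; the calibration is good to about 2 mm. A picture is of the moment at which its call begins: read the wrist's pose just before it. calibration takes no time and is no camera call.
- robot.hand_in(): hands the job in; it is judged then, once.
The state is a dict: "time": time; "q": joint angles; "joint_velocities": joint speeds; "joint_torque": joint torques, N m; "position": TCP position; "tool_rot": TCP orientation; "ft_force": force on the tool from outside, world axes, zero at the start; "moment": the same for the moment, N m; "grip_width": finger opening in m; "grip_force": force on a finger pad.
Only numpy, scipy, OpenCV 4.12 (cv2) and the standard library are available. Lean on these libraries where they do the work, as an engineer would, in place of code of your own. Each camera call takes 0.05 s, during which the arm holds its last target. There are 200 camera calls.

## Working session

There is one attempt and no reset: what is moved stays moved. The work goes in short steps, Python scripts to look and compute and a tool call to move; the robot and the scene stay as the last step left them, time stands still between calls to the robot, and variables do not carry over. Pictures are saved under pics/ and viewed, at most 14 in all, crops included, and the job is handed in when it is done.

Besides the shell and the picture viewer there is one more tool, called as a command line: name --argument value ..., lists and objects as JSON in quotes. jog_arm: Moves the arm, as the interface text tells. Shifts and turns lie within -1 to 1; 1 stands for 4 cm of shift or 4 degrees of turn. Its arguments: {"type":"object","properties":{"motion":{"type":"array","items":{"type":"number"}},"grip_force":{"type":"number"}},"required":["motion"]}

```bash
mkdir -p pics; ls
python3 - <<'E'
from rig import robot
import cv2
print(robot.get_obs()); print(robot.tip_reach)
for n in("scene","side","wrist"):
    cv2.imwrite(f"pics/{n}0.png",robot.camera(n)); print(n,robot.calibration(n))
E
```

```text
pics
{'time': 0.0, 'q': array([ 1.05948741e+00,  5.28452355e-01,  1.43389776e+00, -8.21667024e-06,
        1.18139211e+00, -1.78473387e-01]), 'joint_velocities': array([ 1.66533052e-04,  1.91922160e-03,  6.78622375e-05, -1.17987662e-03,
       -9.29459210e-04, -1.37776542e-03]), 'joint_torque': array([ 2.97945935e-04, -4.40044999e+01, -1.76592654e+01,  6.33595395e-02,
        5.83978929e-02, -1.59569554e-04]), 'position': array([0.20380997, 0.59008807, 0.23258154]), 'tool_rot': array([ 1.65649036e-01,  9.86184182e-01, -1.01277574e-03, -3.59802512e-04]), 'ft_force': array([-0.10915146,  0.55250799, -0.00259363]), 'moment': array([-0.05969025, -0.00609708,  0.0010887 ]), 'grip_force': 0.0, 'grip_width': 0.08685504985315996}
0.011
scene {'fx': 409.5624514988922, 'fy': 409.5624514988922, 'cx': 317.23298760483834, 'cy': 196.35070688852954, 'R': array([[ 0.89550651, -0.44503924, -0.00285774],
       [-0.28072955, -0.55987721, -0.77956939],
       [ 0.34533898,  0.69891171, -0.62630935]]), 't': array([-0.42482239,  0.19545186,  0.88858606])}
side {'fx': 471.92873371853386, 'fy': 471.92873371853386, 'cx': 328.5852103684843, 'cy': 197.57425618500875, 'R': array([[ 0.85465056, -0.51883317,  0.01961016],
       [-0.32560351, -0.56500652, -0.75812268],
       [ 0.40441906,  0.64154483, -0.65181704]]), 't': array([-0.39812665,  0.22553807,  0.86856208])}
wrist {'fx': 311.01875628653903, 'fy': 311.01875628653903, 'cx': 316.5084042992631, 'cy': 195.29925283833367, 'T_tool_cam': array([[-2.71897867e-04, -9.58763332e-01, -2.84205558e-01,
         7.88261211e-02],
       [ 9.99999728e-01, -6.57498831e-05, -7.34887867e-04,
         1.85477407e-05],
       [ 6.85897057e-04, -2.84205680e-01,  9.58763089e-01,
        -1.50448613e-01],
       [ 0.00000000e+00,  0.00000000e+00,  0.00000000e+00,
         1.00000000e+00]])}
```

View pics/scene0.png

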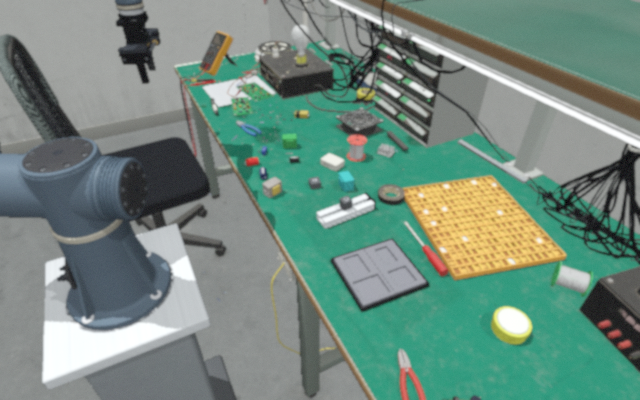

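View pics/side0.png

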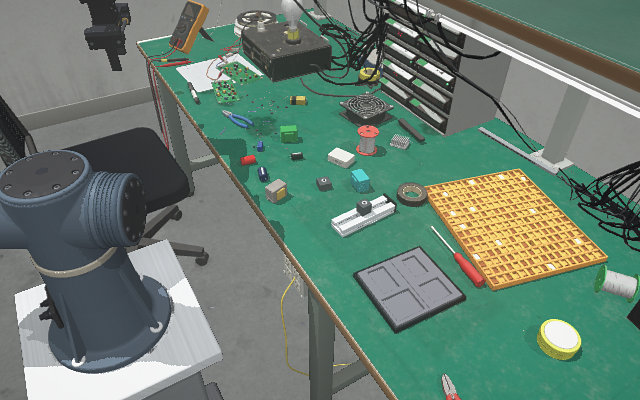

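View pics/wrist0.png

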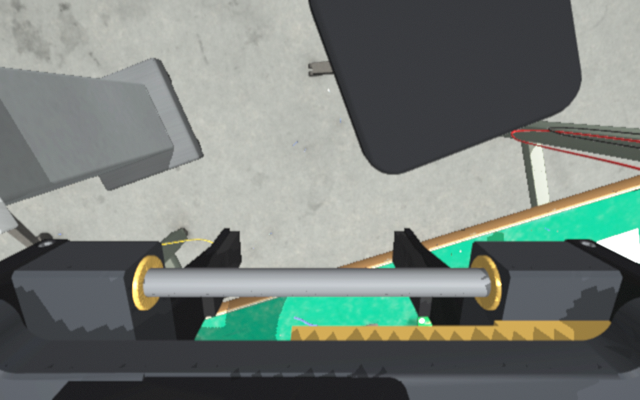

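The bench holds several look-alikes, so I'll enlarge the side view and compute rough positions.

```bash
cat > h.py <<'E'
import numpy as np, cv2
from rig import robot
from scipy.spatial.transform import Rotation as Ro
def cam(n,obs=None):
    c=robot.calibration(n); K=np.array([[c['fx'],0,c['cx']],[0,c['fy'],c['cy']],[0,0,1]])
    if n!='wrist': return K,np.array(c['R']),np.array(c['t'])
    o=obs or robot.get_obs(); T=np.eye(4);T[:3,:3]=Ro.from_quat(o['tool_rot']).as_matrix();T[:3,3]=o['position']
    M=np.linalg.inv(T@c['T_tool_cam']); return K,M[:3,:3],M[:3,3]
def onz(C,px,z):
    K,R,t=C; d=R.T@np.linalg.inv(K)@np.array([px[0],px[1],1.]); c=-R.T@t
    return c+d*(z-c[2])/d[2]
def proj(C,X):
    K,R,t=C; p=K@(R@np.array(X)+t); return p[:2]/p[2]
def tri(Cs,ps):
    A=[];b=[]
    for (K,R,t),p in zip(Cs,ps):
        d=R.T@np.linalg.inv(K)@np.array([p[0],p[1],1.]);d/=np.linalg.norm(d);c=-R.T@t
        P=np.eye(3)-np.outer(d,d);A.append(P);b.append(P@c)
    return np.linalg.lstsq(np.vstack(A),np.hstack(b),rcond=None)[0]
def snap(n,name):
    o=robot.get_obs(); im=robot.camera(n); cv2.imwrite(f'pics/{name}.png',im)
    np.save(f'pics/{name}.npy',np.r_[o['position'],o['tool_rot']]); return im
def wcam(name):
    v=np.load(f'pics/{name}.npy'); return cam('wrist',dict(position=v[:3],tool_rot=v[3:]))
E
python3 - <<'E'
from h import *
im=cv2.imread('pics/side0.png')
a=cv2.resize(im[120:250,230:420],None,fx=4.2,fy=4.2,interpolation=cv2.INTER_CUBIC)
cv2.imwrite('pics/crop1.png',a)
C=cam('side')
for n,p in dict(tr=(276,197),bluecap=(263,177),red=(249,163),black=(296,158),relay=(260,149),plain=(324,188),stop=(364,210),railL=(338,229),railR=(392,206),trayNear=(394,329),trayL=(354,277),trayFar=(420,249),trayR=(465,297)).items(): print(n,onz(C,p,0).round(3))
E
```

```text
tr [0.416 0.162 0.   ]
bluecap [0.422 0.249 0.   ]
red [0.415 0.321 0.   ]
black [0.533 0.279 0.   ]
relay [0.468 0.365 0.   ]
plain [0.534 0.134 0.   ]
stop [0.574 0.017 0.   ]
railL [ 0.487 -0.006  0.   ]
railR [ 0.64  -0.005  0.   ]
trayNear [ 0.437 -0.279  0.   ]
trayL [ 0.441 -0.14   0.   ]
trayFar [ 0.607 -0.147  0.   ]
trayR [ 0.601 -0.292  0.   ]
```

View pics/crop1.png

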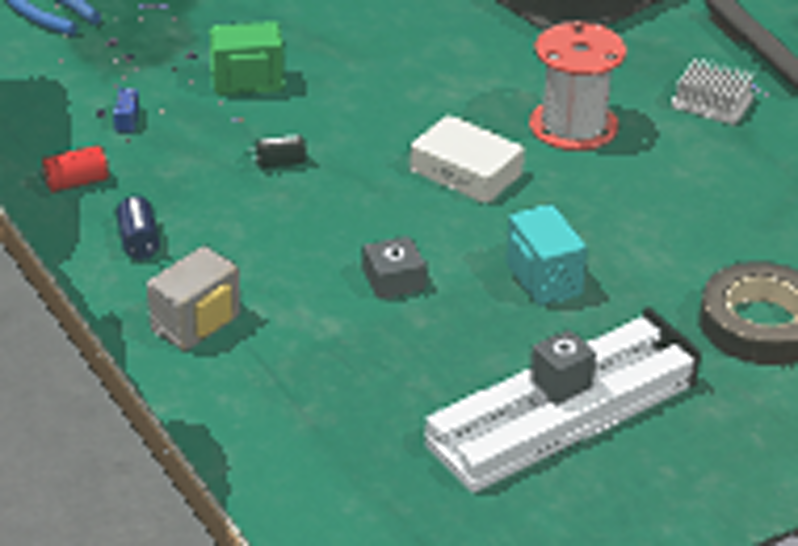

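The crop shows the transformer at (195,295). The green (245,57) and turquoise (545,255) copies are excluded. The blue can (137,225) is the large capacitor, the red one (75,168) is excluded, and the black one (280,150) is the small capacitor. The relay is at (126,108). The plain block (395,265) stands on the bench. The rail stop (563,365) sits in the rail, whose black closing plate is at the far right, so the open end faces the robot. Next I'll move over the area for close views.

jog_arm --motion '[0,0,0,0,0,-0.95,-1,0,0,0,0,0,-0.95,-1,0,0,0,0,0,-0.95,-1,0,0,0,0,0,-0.95,-1,0,0,0,0,0,-0.95,-1]'

```text
time: 0.78
position: [0.204, 0.5904, 0.2331]
tool_rot: [-0.001, 1.0, -0.0, -0.0]
ft_force: [-0.9, -0.2, 0.2]
grip_width: 0.087
grip_force: 0.0
```

jog_arm --motion '[-0.66,-0.9,-0.04,0,0,0,-1,-0.66,-0.9,-0.04,0,0,0,-1,-0.66,-0.9,-0.04,0,0,0,-1,-0.66,-0.9,-0.04,0,0,0,-1,-0.66,-0.9,-0.04,0,0,0,-1,-0.66,-0.9,-0.04,0,0,0,-1,-0.66,-0.9,-0.04,0,0,0,-1,-0.66,-0.9,-0.04,0,0,0,-1,-0.66,-0.9,-0.04,0,0,0,-1,-0.66,-0.9,-0.04,0,0,0,-1,-0.66,-0.9,-0.04,0,0,0,-1,-0.66,-0.9,-0.04,0,0,0,-1]'

```text
time: 2.28
position: [0.521, 0.157, 0.2526]
tool_rot: [0.001, 1.0, 0.0, -0.0]
ft_force: [0.3, 0.7, -0.2]
grip_width: 0.0872
grip_force: 0.0
```

jog_arm --motion '[0,0,0,0,0,0,-1,0,0,0,0,0,0,-1]'

```text
time: 2.52
position: [0.5197, 0.1585, 0.2523]
tool_rot: [0.001, 1.0, 0.0, -0.001]
ft_force: [-0.9, 0.3, 0.0]
grip_width: 0.0869
grip_force: 0.0
```

Run:
```python
from h import *
snap('wrist','w1'); print(np.load('pics/w1.npy'))
```

```text
[ 5.19658522e-01  1.58477611e-01  2.52318211e-01  8.73265404e-04
  9.99999231e-01  1.86549179e-04 -8.60121879e-04]
```

jog_arm --motion '[0,-0.9,0,0,0,0,-1,0,-0.9,0,0,0,0,-1,0,-0.9,0,0,0,0,-1,0,-0.9,0,0,0,0,-1,0,-0.9,0,0,0,0,-1,0,-0.9,0,0,0,0,-1,0,-0.9,0,0,0,0,-1,0,0,0,0,0,0,-1,0,0,0,0,0,0,-1]'

```text
time: 3.7
position: [0.5196, -0.0922, 0.2526]
tool_rot: [0.0, 1.0, 0.001, -0.0]
ft_force: [-0.7, 0.7, -0.2]
grip_width: 0.0868
grip_force: 0.0
```

Run:
```python
from h import *
snap('wrist','w2'); print(np.load('pics/w2.npy'))
for n in('w1','w2'):
    im=cv2.imread(f'pics/{n}.png')[:245]; cv2.imwrite(f'pics/{n}c.png',cv2.resize(im,(800,306),interpolation=cv2.INTER_CUBIC))
v=[cv2.imread(f'pics/{n}c.png') for n in('w1','w2')]; cv2.imwrite('pics/w12.png',np.hstack if 0 else np.vstack(v)[:600])
```

```text
[ 5.19632719e-01 -9.21722640e-02  2.52617206e-01  7.65369230e-05
  9.99999773e-01  5.22467559e-04 -4.18570947e-04]
```

View pics/w12.png

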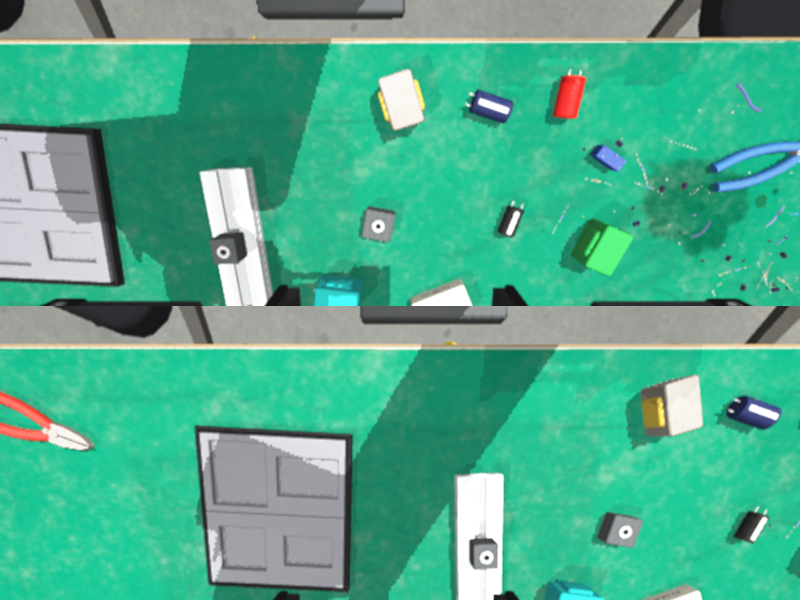

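Both wrist views have image right = world +y and image up = towards the robot. In the top half (w1): transformer (400,100), blue can (491,106), red can (569,96), relay (607,157), small capacitor (512,220), plain block (378,225). In the bottom half (w2), tray pockets: the 62x54 at (240,473), the 38x60 at (308,477), the square at (243,548) and the 32x50 at (308,551). So wide_insert is the near one, with yaw≈0. The rail's open end is towards the robot. Next I'll rectify and measure.

```bash
cat >> h.py <<'E'
def rect(im,C,x0,x1,y0,y1,z,s=2000):
    # rows: x increasing downward, cols: y increasing right (s px per m)
    W,H=int((y1-y0)*s),int((x1-x0)*s)
    dst=np.float32([[0,0],[W,0],[W,H],[0,H]])
    src=np.float32([proj(C,(x,y,z)) for x,y in((x0,y0),(x0,y1),(x1,y1),(x1,y0))])
    return cv2.warpPerspective(im,cv2.getPerspectiveTransform(src,dst),(W,H),flags=cv2.INTER_CUBIC)
E
python3 - <<'E'
from h import *
w1=cv2.imread('pics/w1.png');w2=cv2.imread('pics/w2.png');C1=wcam('w1');C2=wcam('w2')
def seg(im,C,box,z,f):
    x0,x1,y0,y1=box; r=rect(im,C,x0,x1,y0,y1,z); m=f(cv2.cvtColor(r,cv2.COLOR_BGR2HSV).astype(int),r.astype(int)).astype(np.uint8)*255
    m=cv2.morphologyEx(m,cv2.MORPH_OPEN,np.ones((5,5)))
    c=max(cv2.findContours(m,0,1)[0],key=cv2.contourArea); (u,v),(w,h),a=cv2.minAreaRect(c)
    bx=cv2.boxPoints(((u,v),(w,h),a)); return (x0+v/2000,y0+u/2000),[ (round(x0+q/2000,4),round(y0+p/2000,4)) for p,q in bx],(w/2,h/2)
notgreen=lambda h,r:(h[...,1]<90)&(h[...,2]>120)
blue=lambda h,r:(h[...,0]>105)&(h[...,0]<135)&(h[...,1]>60)
whiteblue=lambda h,r:((h[...,0]>105)&(h[...,0]<140)&(h[...,1]>40))|(h[...,1]<60)
print('trafo top',*seg(w1,C1,(.37,.47,.11,.21),.038,notgreen))
print('cap',*seg(w1,C1,(.37,.47,.21,.29),.011,whiteblue))
print('relay',*seg(w1,C1,(.41,.5,.32,.40),.016,blue))
a=rect(w2,C2,.42,.62,-.3,-.13,.013,1800)
b=rect(w2,C2,.47,.61,-.05,.06,.03,1800); 
c=rect(w1,C1,.37,.50,.11,.40,.016,1800)
W=max(a.shape[1]+b.shape[1],c.shape[1]); o=np.zeros((a.shape[0]+c.shape[0],W,3),np.uint8)
o[:a.shape[0],:a.shape[1]]=a;o[:b.shape[0],a.shape[1]:a.shape[1]+b.shape[1]]=b;o[a.shape[0]:,:c.shape[1]]=c
print(o.shape,a.shape,b.shape);cv2.imwrite('pics/rect.png',o)
E
```

```text
trafo top (0.41597607421875, 0.16324243927001952) [(np.float32(0.3983), np.float32(0.1414)), (np.float32(0.389), np.float32(0.1709)), (np.float32(0.4337), np.float32(0.1851)), (np.float32(0.443), np.float32(0.1555))] (46.876121520996094, 30.94124984741211)
cap (0.41918594360351563, 0.24764501571655273) [(np.float32(0.4225), np.float32(0.2249)), (np.float32(0.4035), np.float32(0.2309)), (np.float32(0.4159), np.float32(0.2703)), (np.float32(0.4348), np.float32(0.2644))] (41.37074279785156, 19.83528709411621)
relay (0.46754553985595704, 0.365155445098877) [(np.float32(0.4645), np.float32(0.3473)), (np.float32(0.4527), np.float32(0.3548)), (np.float32(0.4705), np.float32(0.383)), (np.float32(0.4824), np.float32(0.3755))] (33.37456512451172, 13.972816467285156)
(594, 522, 3) (360, 306, 3) (252, 198, 3)
```

View pics/rect.png

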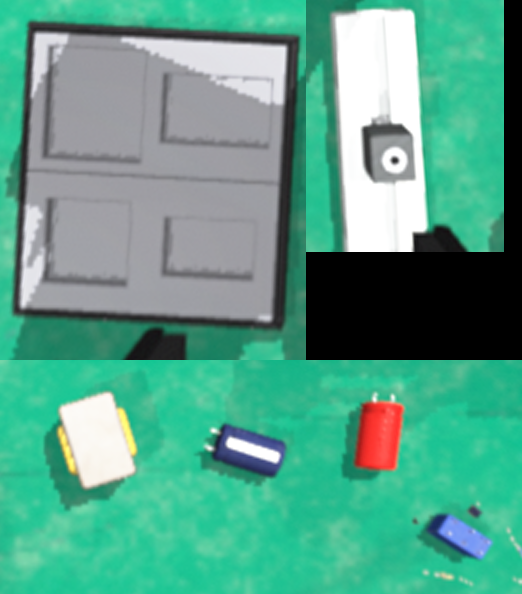

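The rectified sizes match (pockets 62x54, 60x38, 46x46, 50x32), which confirms rim height ≈13 mm. Tray yaw is about -3°, and the rail axis is about 3.4° off world x. I'll check the heights by triangulation and compute the moves.

```bash
cat >> h.py <<'E'
def go(x,y,z,psi,cur=None):
    o=robot.get_obs(); p=o['position'];R=Ro.from_quat(o['tool_rot']).as_matrix()
    c=np.degrees(np.arctan2(R[1,0],R[0,0])); a=np.radians(psi); d=np.array([x,y,z])-p
    dp=(psi-c+180)%360-180
    print('psi now %.2f -> rz units %.2f'%(c,-dp/4),'pos',p.round(4),'tilt',R[:2,2].round(4))
    for nm,b in(('before turn',np.radians(c)),('after turn',a)):
        print(nm,'units x %.3f y %.3f z %.3f'%tuple(np.array([d[0]*np.cos(b)+d[1]*np.sin(b),d[0]*np.sin(b)-d[1]*np.cos(b),-d[2]])/.04))
E
python3 - <<'E'
from h import *
C1=wcam('w1');C2=wcam('w2');S=cam('side')
print('stop screw',tri([C1,C2],[(178.4,201.6),(389.2,200.8)]))
print('plate? tray corner TR near inner w1/w2',tri([C1,C2],[(100/1.25,130/1.25),(351/1.25,(434-306)/1.25)]))
# transformer top centre in both
def top(n,C,box):
    im=cv2.imread(f'pics/{n}.png');h=cv2.cvtColor(im,cv2.COLOR_BGR2HSV);m=((h[...,1]<70)&(h[...,2]>150)).astype(np.uint8)
    x0,x1,y0,y1=box; k=np.zeros_like(m);k[y0:y1,x0:x1]=m[y0:y1,x0:x1];k=cv2.morphologyEx(k,cv2.MORPH_OPEN,np.ones((3,3)))
    c=max(cv2.findContours(k,0,1)[0],key=cv2.contourArea); return cv2.minAreaRect(c)
a=top('w1',C1,(295,345,50,110));b=top('w2',C2,(510,570,45,115));print(a,b,tri([C1,C2],[a[0],b[0]]))
go(.416,.163,.08,107.6)
E
```

```text
stop screw [ 0.55213476 -0.005578    0.05056041]
plate? tray corner TR near inner w1/w2 [ 0.44025816 -0.13640803 -0.00146469]
((321.066162109375, 79.32430267333984), (44.591609954833984, 27.795658111572266), 72.75853729248047) ((546.6393432617188, 79.03279113769531), (46.535369873046875, 27.885007858276367), 84.80557250976562) [0.41508132 0.16382496 0.03517101]
psi now -179.97 -> rz units 18.11 pos [ 0.5197 -0.092   0.2526] tilt [-0.0008  0.0009]
before turn units x 2.589 y 6.376 z 4.316
after turn units x 6.860 y -0.543 z 4.316
```

jog_arm --motion '[0.32,0.8,0.1,0,0,0,-1,0.32,0.8,0.1,0,0,0,-1,0.32,0.8,0.1,0,0,0,-1,0.32,0.8,0.1,0,0,0,-1,0.32,0.8,0.1,0,0,0,-1,0.32,0.8,0.1,0,0,0,-1,0.32,0.8,0.1,0,0,0,-1,0.35,0.78,0.1,0,0,0,-1,0,0,0.1,0,0,1,-1,0,0,0.1,0,0,1,-1,0,0,0.1,0,0,1,-1,0,0,0.1,0,0,1,-1]'

```text
time: 5.25
position: [0.4159, 0.163, 0.2047]
tool_rot: [0.14, 0.99, 0.0, -0.0]
ft_force: [0.0, -0.2, 0.1]
grip_width: 0.0867
grip_force: 0.0
```

jog_arm --motion '[0,0,0.1,0,0,1,-1,0,0,0.1,0,0,1,-1,0,0,0.1,0,0,1,-1,0,0,0.1,0,0,1,-1,0,0,0.1,0,0,1,-1,0,0,0.1,0,0,1,-1,0,0,0.1,0,0,1,-1,0,0,0.1,0,0,1,-1,0,0,0.1,0,0,1,-1,0,0,0.1,0,0,1,-1,0,0,0.1,0,0,1,-1,0,0,0.1,0,0,1,-1]'

```text
time: 6.75
position: [0.416, 0.1629, 0.1568]
tool_rot: [0.53, 0.848, 0.0, -0.0]
ft_force: [-0.6, -0.3, 0.1]
grip_width: 0.087
grip_force: 0.0
```

jog_arm --motion '[0,0,0,0,0,1,-1,0,0,0,0,0,1,-1,0,0,0,0,0,0.1,-1,0,0,0,0,0,0,-1]'

```text
time: 7.25
position: [0.4164, 0.1623, 0.1569]
tool_rot: [0.59, 0.807, 0.0, -0.0]
ft_force: [0.7, 0.6, 0.6]
grip_width: 0.0872
grip_force: 0.0
```

Run:
```python
from h import *
snap('wrist','w3'); go(.4155,.1635,.02,107.6)
# predicted position of features in this view
C=wcam('w3'); print([proj(C,p).round(0) for p in((.416,.163,.038),(.4192,.2476,.011),(.4675,.365,.016))])
```

```text
psi now 107.64 -> rz units 0.01 pos [0.4165 0.1621 0.1568] tilt [0. 0.]
before turn units x 0.041 y -0.014 z 3.421
after turn units x 0.041 y -0.015 z 3.421
[array([317., 193.]), array([349., 101.]), array([454., -25.])]
```

View pics/w3.png

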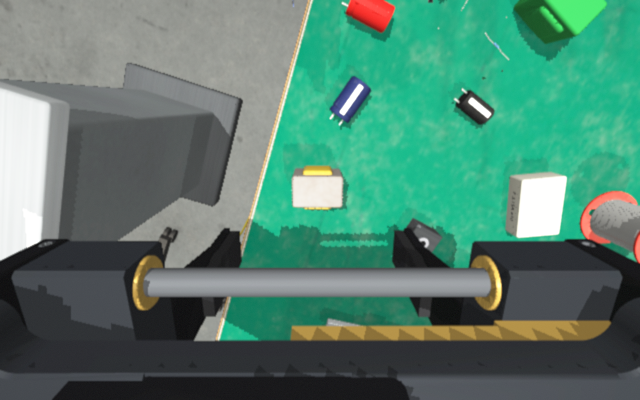

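The transformer's top is at (318,190), against a prediction of (317,193), and it is square to the jaws. I'll descend and grip.

jog_arm --motion '[0.04,-0.01,0.6,0,0,0,-1,0,0,0.7,0,0,0,-1,0,0,0.7,0,0,0,-1,0,0,0.7,0,0,0,-1,0,0,0.5,0,0,0,-1,0,0,0.22,0,0,0,-1,0,0,0,0,0,0,0.6,0,0,0,0,0,0,0.6,0,0,0,0,0,0,0.6,0,0,0,0,0,0,0.6,0,0,0,0,0,0,0.6,0,0,0,0,0,0,0.6]' --grip_force 25

```text
time: 8.8
position: [0.4163, 0.1631, 0.0203]
tool_rot: [0.591, 0.807, 0.0, 0.0]
ft_force: [-0.4, -0.1, 4.3]
grip_width: 0.0457
grip_force: 25.0
```

jog_arm --motion '[0,0,0,0,0,0,0.6,0,0,0,0,0,0,0.6]'

```text
time: 9.05
position: [0.4163, 0.1631, 0.0203]
tool_rot: [0.591, 0.807, 0.0, 0.0]
ft_force: [0.7, -0.1, 5.5]
grip_width: 0.046
grip_force: 25.0
```

jog_arm --motion '[0,0,-0.3,0,0,0,0.6,0,0,-0.7,0,0,0,0.6,0,0,-0.7,0,0,0,0.6,0,0,-0.5,0,0,1,0.6,0,0,0,0,0,1,0.6,0,0,0,0,0,1,0.6,0,0,0,0,0,1,0.6,0,0,0,0,0,1,0.6,0,0,0,0,0,0.15,0.6]'

```text
time: 10.18
position: [0.4154, 0.163, 0.1081]
tool_rot: [0.726, 0.688, -0.0, -0.0]
ft_force: [0.2, 0.3, -2.2]
grip_width: 0.0458
grip_force: 25.0
```

jog_arm --motion '[-0.5,0.1,0,0,0,0,0.6,-0.9,0.18,0,0,0,0,0.6,-0.9,0.18,0,0,0,0,0.6,-0.9,0.18,0,0,0,0,0.6,-0.9,0.18,0,0,0,0,0.6,-0.9,0.18,0,0,0,0,0.6,-0.9,0.18,0,0,0,0,0.6,-0.9,0.18,0,0,0,0,0.6,-0.9,0.18,0,0,0,0,0.6,-0.9,0.18,0,0,0,0,0.6,-0.9,0.18,0,0,0,0,0.6,-0.66,0.16,0,0,0,0,0.6]'

```text
time: 11.68
position: [0.4763, -0.2487, 0.1079]
tool_rot: [0.726, 0.688, -0.0, -0.0]
ft_force: [0.3, -0.8, -1.6]
grip_width: 0.0461
grip_force: 25.0
```

jog_arm --motion '[0,0,0,0,0,0,0.6,0,0,0,0,0,0,0.6]'

```text
time: 11.92
position: [0.4754, -0.2459, 0.1076]
tool_rot: [0.726, 0.688, -0.0, -0.001]
ft_force: [0.3, 0.8, -3.2]
grip_width: 0.0458
grip_force: 25.0
```

Run:
```python
from h import *
w=snap('wrist','w4'); go(.4775,-.2472,.0273,87)
C=wcam('w4'); print([proj(C,p).round(0) for p in((.4775,-.2472,.013),(.4811,-.1794,.013))])
s=robot.camera('side'); cv2.imwrite('pics/s4.png',s)
a=cv2.resize(s[160:350,330:490],None,fx=3,fy=3,interpolation=cv2.INTER_CUBIC)
cv2.imwrite('pics/m4.png',a)
```

```text
psi now 86.98 -> rz units -0.00 pos [ 0.4755 -0.2455  0.1077] tilt [-0.002   0.0019]
before turn units x -0.039 y 0.053 z 2.009
after turn units x -0.039 y 0.053 z 2.009
[array([320., 203.]), array([321., 119.])]
```

View pics/w4.png

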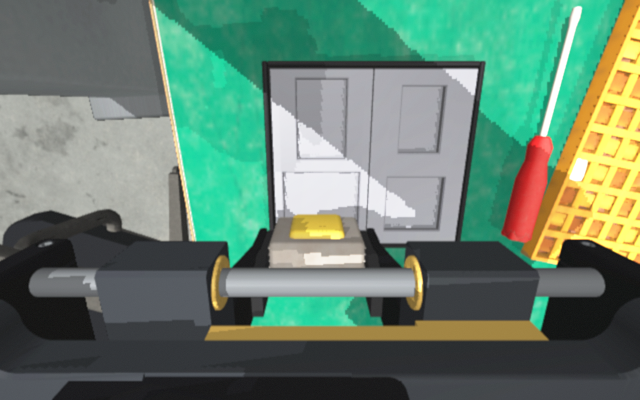

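The tray's capacitor pocket is at (320,118), which matches the prediction, and the held transformer (318,243) is square to the tray. I'll lower it.

jog_arm --motion '[-0.04,0.05,0.5,0,0,0,0.6,0,0,0.6,0,0,0,0.6,0,0,0.5,0,0,0,0.6,0,0,0.2,0,0,0,0.6,0,0,0.1,0,0,0,0.6,0,0,0.05,0,0,0,0.6,0,0,0.03,0,0,0,0.6,0,0,0,0,0,0,0.6,0,0,0,0,0,0,0.6]'

```text
time: 13.15
position: [0.4785, -0.249, 0.029]
tool_rot: [0.726, 0.688, 0.0, 0.0]
ft_force: [0.4, 0.2, -2.2]
grip_width: 0.0457
grip_force: 25.0
```

jog_arm --motion '[0,0,0.02,0,0,0,0.6,0,0,0.02,0,0,0,0.6,0,0,0,0,0,0,0.6,0,0,0,0,0,0,0.6]'

```text
time: 13.65
position: [0.4784, -0.2489, 0.0273]
tool_rot: [0.726, 0.688, -0.0, 0.0]
ft_force: [-0.6, 0.6, 0.4]
grip_width: 0.0457
grip_force: 25.0
```

jog_arm --motion '[0,0,0,0,0,0,-0.3,0,0,0,0,0,0,-0.4,0,0,0,0,0,0,-0.5,0,0,0,0,0,0,-0.5,0,0,-0.2,0,0,0,-0.5,0,0,-0.6,0,0,0,-0.5,0,0,-0.9,0,0,0,-0.5,0,0,-0.8,0,0,0,-0.5]'

```text
time: 14.65
position: [0.4784, -0.2489, 0.1287]
tool_rot: [0.726, 0.688, 0.0, 0.0]
ft_force: [0.1, 0.8, 0.4]
grip_width: 0.0655
grip_force: 0.0
```

jog_arm --motion '[0.7,-0.1,0,0,0,0,-0.5,1,-0.17,0,0,0,0,-0.5,1,-0.17,0,0,0,0,-0.5,1,-0.17,0,0,0,0,-0.5,1,-0.17,0,0,0,0,-0.5,1,-0.17,0,0,0,0,-0.5,1,-0.17,0,0,0,0,-0.5,1,-0.17,0,0,0,0,-0.5,1,-0.17,0,0,0,0,-0.5,1,-0.17,0,0,0,0,-0.5,1,-0.17,0,0,0,0,-0.5,1,-0.17,0,0,0,0,-0.5]'

```text
time: 16.15
position: [0.4246, 0.224, 0.1277]
tool_rot: [0.726, 0.688, 0.0, 0.0]
ft_force: [0.3, 0.6, 0.7]
grip_width: 0.065
grip_force: 0.0
```

jog_arm --motion '[0.6,-0.15,0,0,0,0,-0.5,0,0,0,0,0,1,-0.5,0,0,0,0,0,1,-0.5,0,0,0,0,0,1,-0.5,0,0,0,0,0,0.6,-0.5,0,0,0,0,0,0,-0.5,0,0,0,0,0,0,-0.5]'

```text
time: 17.02
position: [0.4201, 0.247, 0.1274]
tool_rot: [0.806, 0.592, 0.0, 0.0]
ft_force: [0.7, -0.6, 0.2]
grip_width: 0.0653
grip_force: 0.0
```

Run:
```python
from h import *
w=snap('wrist','w5'); go(.4192,.2476,.02,72.5)
C=wcam('w5'); print([proj(C,p).round(0) for p in((.4192,.2476,.011),(.4675,.365,.016))])
r1=rect(w,C,.37,.5,.21,.41,.016,2500)
s=robot.camera('side'); cv2.imwrite('pics/s5.png',s)
a=cv2.resize(s[240:340,345:475],None,fx=2.5,fy=2.5,interpolation=cv2.INTER_CUBIC)
o=np.zeros((r1.shape[0]+a.shape[0],r1.shape[1],3),np.uint8);o[:r1.shape[0]]=r1;o[r1.shape[0]:,:a.shape[1]]=a
cv2.imwrite('pics/m5.png',o)
```

```text
psi now 72.56 -> rz units 0.02 pos [0.4201 0.2469 0.1274] tilt [0.0002 0.    ]
before turn units x 0.009 y -0.025 z 2.684
after turn units x 0.009 y -0.025 z 2.684
[array([316., 194.]), array([330.,  36.])]
```

View pics/m5.png

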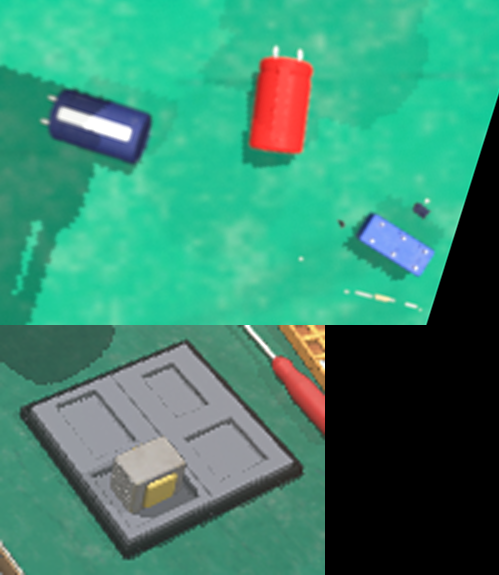

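The transformer sits flat in its pocket (lower view, 148,475). The blue can is centred at (100,125) with its axis at 73°, and the relay is at (396,244) with its long axis at 59°. I'll grip the can.

Run:
```python
from h import *
go(.420,.2495,.019,73)
```

```text
psi now 72.55 -> rz units -0.11 pos [0.4201 0.2469 0.1273] tilt [0.0002 0.    ]
before turn units x 0.061 y -0.021 z 2.707
after turn units x 0.061 y -0.021 z 2.707
```

jog_arm --motion '[0.06,-0.02,0.4,0,0,-0.1,-0.5,0,0,0.7,0,0,0,-0.5,0,0,0.7,0,0,0,-0.5,0,0,0.6,0,0,0,-0.5,0,0,0.25,0,0,0,-0.5,0,0,0.06,0,0,0,-0.5,0,0,0,0,0,0,0.2,0,0,0,0,0,0,0.4,0,0,0,0,0,0,0.9,0,0,0,0,0,0,0.9,0,0,0,0,0,0,0.9,0,0,0,0,0,0,0.9]' --grip_force 15

```text
time: 18.62
position: [0.4201, 0.2495, 0.0189]
tool_rot: [0.804, 0.594, 0.0, 0.0]
ft_force: [0.8, 0.7, 1.5]
grip_width: 0.0196
grip_force: 15.0
```

jog_arm --motion '[0,0,0,0,0,0,0.9,0,0,0,0,0,0,0.9]'

```text
time: 18.88
position: [0.4201, 0.2495, 0.0188]
tool_rot: [0.804, 0.594, 0.0, 0.0]
ft_force: [0.1, -0.1, 1.5]
grip_width: 0.0194
grip_force: 15.0
```

Width of 19.5 mm is a little less than the can's 22 mm. I'll lift a little and check the hold.

jog_arm --motion '[0,0,-0.2,0,0,0,0.9,0,0,-0.5,0,0,0,0.9,0,0,-0.7,0,0,0,0.9,0,0,-0.7,0,0,0,0.9,0,0,0,0,0,0,0.9,0,0,0,0,0,0,0.9]'

```text
time: 19.62
position: [0.4196, 0.2493, 0.1025]
tool_rot: [0.804, 0.594, -0.0, -0.0]
ft_force: [-0.6, -0.1, -1.1]
grip_width: 0.0193
grip_force: 15.0
```

Run:
```python
from h import *
w=snap('wrist','w6');s=robot.camera('side');C=cam('side');p=proj(C,robot.get_obs()['position']);print(p)
x,y=map(int,p);cv2.imwrite('pics/s6.png',s)
a=cv2.resize(s[max(0,y-50):y+50,x-65:x+65],None,fx=4,fy=4,interpolation=cv2.INTER_CUBIC)
b=w[130:330,180:460];o=np.zeros((a.shape[0]+200,a.shape[1],3),np.uint8);o[:a.shape[0]]=a;o[a.shape[0]:,:280]=b
cv2.imwrite('pics/m6.png',o)
```

```text
[258.8806985  143.78282186]
```

View pics/m6.png

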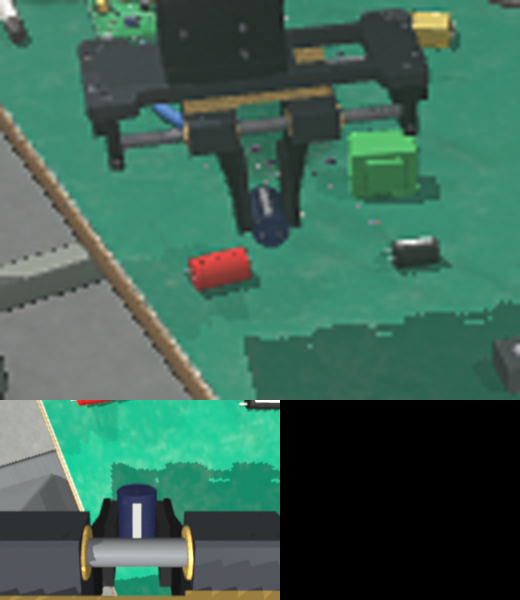

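The can is held level between the pads, in line with the jaws. I'll carry it to the 38x60 pocket.

jog_arm --motion '[0,0,0,0,0,-1,0.9,0,0,0,0,0,-1,0.9,0,0,0,0,0,-1,0.9,0,0,0,0,0,-0.5,0.9]'

```text
time: 20.23
position: [0.4194, 0.2493, 0.1018]
tool_rot: [0.725, 0.688, -0.001, -0.0]
ft_force: [-0.1, -0.2, -0.3]
grip_width: 0.0198
grip_force: 15.0
```

jog_arm --motion '[-0.5,0.1,0,0,0,0,0.9,-0.9,0.18,0,0,0,0,0.9,-0.95,0.18,0,0,0,0,0.9,-0.95,0.18,0,0,0,0,0.9,-0.95,0.18,0,0,0,0,0.9,-0.95,0.18,0,0,0,0,0.9,-0.95,0.18,0,0,0,0,0.9,-0.95,0.18,0,0,0,0,0.9,-0.95,0.18,0,0,0,0,0.9,-0.95,0.18,0,0,0,0,0.9,-0.95,0.18,0,0,0,0,0.9,-0.6,0.2,0,0,0,0,0.9]'

```text
time: 21.72
position: [0.4814, -0.1781, 0.1023]
tool_rot: [0.726, 0.687, -0.0, -0.0]
ft_force: [-0.3, 0.6, 1.0]
grip_width: 0.0198
grip_force: 15.0
```

jog_arm --motion '[0,0,0,0,0,0,0.9,0,0,0,0,0,0,0.9,0,0,0,0,0,0,0.9]'

```text
time: 22.1
position: [0.4806, -0.1747, 0.1026]
tool_rot: [0.725, 0.688, -0.0, -0.001]
ft_force: [0.1, 0.2, -0.2]
grip_width: 0.0197
grip_force: 15.0
```

Run:
```python
from h import *
go(.481,-.177,.026,87)
```

```text
psi now 87.02 -> rz units 0.00 pos [ 0.4806 -0.1747  0.1026] tilt [-0.0014  0.0011]
before turn units x -0.056 y 0.012 z 1.915
after turn units x -0.056 y 0.012 z 1.915
```

jog_arm --motion '[0,0.01,0.5,0,0,0,0.9,0,0,0.6,0,0,0,0.9,0,0,0.45,0,0,0,0.9,0,0,0.2,0,0,0,0.9,0,0,0.08,0,0,0,0.9,0,0,0.03,0,0,0,0.9,0,0,0,0,0,0,0.9,0,0,0,0,0,0,0.9]'

```text
time: 23.1
position: [0.482, -0.1766, 0.0288]
tool_rot: [0.726, 0.688, 0.0, 0.0]
ft_force: [-0.1, -0.3, 0.1]
grip_width: 0.0195
grip_force: 15.0
```

jog_arm --motion '[0,0,0.03,0,0,0,0.9,0,0,0.02,0,0,0,0.9,0,0,0.02,0,0,0,0.9,0,0,0,0,0,0,0.9,0,0,0,0,0,0,0.9]'

```text
time: 23.72
position: [0.4817, -0.1764, 0.0258]
tool_rot: [0.726, 0.688, 0.0, 0.0]
ft_force: [-1.5, -0.7, 4.7]
grip_width: 0.0197
grip_force: 15.0
```

jog_arm --motion '[0,0,0,0,0,0,0.45,0,0,0,0,0,0,0.35,0,0,0,0,0,0,0.3,0,0,0,0,0,0,0.3,0,0,-0.2,0,0,0,0.3,0,0,-0.6,0,0,0,0.3,0,0,-0.9,0,0,0,0.3,0,0,-0.8,0,0,0,0.2]'

```text
time: 24.72
position: [0.4817, -0.1764, 0.1271]
tool_rot: [0.726, 0.688, 0.0, 0.0]
ft_force: [-0.1, -0.0, -0.6]
grip_width: 0.0334
grip_force: 0.0
```

jog_arm --motion '[0.6,0,0,0,0,0,0.2,1,-0.08,0,0,0,0,0.2,1,-0.08,0,0,0,0,0.2,1,-0.08,0,0,0,0,0.2,1,-0.08,0,0,0,0,0.2,1,-0.08,0,0,0,0,0.2,1,-0.08,0,0,0,0,0.2,1,-0.08,0,0,0,0,0.2,1,-0.08,0,0,0,0,0.2,1,-0.08,0,0,0,0,0.2,1,-0.08,0,0,0,0,0.2,1,-0.08,0,0,0,0,0.2]'

```text
time: 26.22
position: [0.4712, 0.2901, 0.1261]
tool_rot: [0.726, 0.688, 0.0, 0.0]
ft_force: [0.2, -0.1, -0.0]
grip_width: 0.0347
grip_force: 0.0
```

jog_arm --motion '[1,-0.08,0,0,0,0,0.2,0.97,-0.11,0,0,0,0,0.2,0,0,0,0,0,1,0.2,0,0,0,0,0,1,0.2,0,0,0,0,0,1,0.2,0,0,0,0,0,1,0.2,0,0,0,0,0,1,0.2,0,0,0,0,0,1,0.2,0,0,0,0,0,1,0.2,0,0,0,0,0,0,0.2,0,0,0,0,0,0,0.2]'

```text
time: 27.6
position: [0.4679, 0.3678, 0.1258]
tool_rot: [0.87, 0.492, 0.0, -0.0]
ft_force: [0.1, -0.7, -0.4]
grip_width: 0.0347
grip_force: 0.0
```

Run:
```python
from h import *
w=snap('wrist','w7'); go(.4676,.3684,.019,58.9)
C=wcam('w7')
r1=rect(w,C,.43,.51,.32,.42,.016,4000)
h=cv2.cvtColor(r1,cv2.COLOR_BGR2HSV);m=((h[...,0]>105)&(h[...,0]<135)&(h[...,1]>60)).astype(np.uint8)
m=cv2.morphologyEx(m,cv2.MORPH_CLOSE,np.ones((9,9)));c=max(cv2.findContours(m,0,1)[0],key=cv2.contourArea)
q=cv2.minAreaRect(c);print('relay',.43+q[0][1]/4000,.32+q[0][0]/4000,np.array(q[1])/4,q[2])
s=robot.camera('side'); cv2.imwrite('pics/s7.png',s)
a=cv2.resize(s[240:340,345:475],None,fx=3,fy=3,interpolation=cv2.INTER_CUBIC)
o=np.zeros((r1.shape[0],r1.shape[1]+a.shape[1],3),np.uint8);o[:,:r1.shape[1]]=r1;o[:a.shape[0],r1.shape[1]:]=a
cv2.imwrite('pics/m7.png',o)
```

```text
psi now 58.98 -> rz units 0.02 pos [0.468  0.3678 0.1257] tilt [0.0001 0.    ]
before turn units x 0.007 y -0.015 z 2.668
after turn units x 0.007 y -0.015 z 2.668
relay 0.4692203788757324 0.3708004417419434 [30.89707375 11.82983112] 32.10625457763672
```

View pics/m7.png

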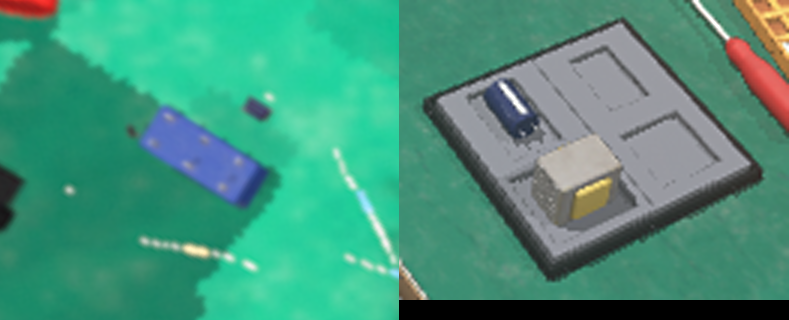

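The capacitor sits in its pocket (right view, 512,105). The relay's top centre is at (201,156) in the left view, giving (0.469, 0.370), with a long-axis angle of 58°. I'll grip high on the case so the tips clear the pocket rim later.

jog_arm --motion '[0.05,0,0.4,0,0,0.2,0.2,0,0,0.7,0,0,0,0.2,0,0,0.7,0,0,0,0.2,0,0,0.6,0,0,0,0.2,0,0,0.23,0,0,0,0.2,0,0,0.06,0,0,0,0.2,0,0,0,0,0,0,0.4,0,0,0,0,0,0,0.6,0,0,0,0,0,0,1,0,0,0,0,0,0,1,0,0,0,0,0,0,1,0,0,0,0,0,0,1]' --grip_force 12

```text
time: 29.2
position: [0.4694, 0.3698, 0.0186]
tool_rot: [0.874, 0.486, 0.001, 0.0]
ft_force: [0.2, 0.3, 5.6]
grip_width: 0.0125
grip_force: 12.0
```

jog_arm --motion '[0,0,0,0,0,0,1,0,0,0,0,0,0,1]'

```text
time: 29.45
position: [0.4694, 0.3698, 0.0186]
tool_rot: [0.874, 0.486, 0.001, 0.0]
ft_force: [-1.0, -0.3, 5.5]
grip_width: 0.0125
grip_force: 12.0
```

jog_arm --motion '[0,0,-0.15,0,0,0,1,0,0,-0.5,0,0,0,1,0,0,-0.7,0,0,0,1,0,0,-0.75,0,0,0,1,0,0,0,0,0,-1,1,0,0,0,0,0,-1,1,0,0,0,0,0,-1,1,0,0,0,0,0,-1,1,0,0,0,0,0,-1,1,0,0,0,0,0,-1,1,0,0,0,0,0,-1,1,0,0,0,0,0,-0.2,1]'

```text
time: 30.95
position: [0.4692, 0.3697, 0.103]
tool_rot: [0.726, 0.688, 0.0, 0.0]
ft_force: [0.7, -0.3, 0.0]
grip_width: 0.0125
grip_force: 12.0
```

Run:
```python
from h import *
go(.5567,-.1842,.1,87)
w=snap('wrist','w8');s=robot.camera('side');x,y=map(int,proj(cam('side'),robot.get_obs()['position']));cv2.imwrite('pics/s8.png',s)
a=cv2.resize(s[y-40:y+40,x-50:x+50],None,fx=4,fy=4,interpolation=cv2.INTER_CUBIC)
b=cv2.resize(w[130:330,180:460],(448,320));o=np.hstack([a,b]);cv2.imwrite('pics/m8.png',o[:, :800])
```

```text
psi now 86.93 -> rz units -0.02 pos [0.4692 0.3697 0.103 ] tilt [0.0009 0.0005]
before turn units x -13.710 y 2.927 z 0.074
after turn units x -13.714 y 2.909 z 0.074
```

View pics/m8.png

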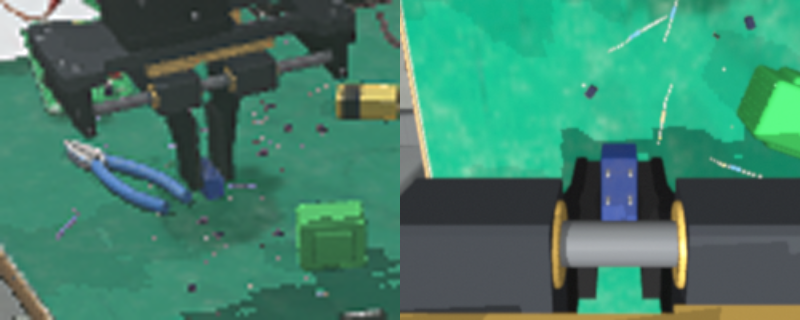

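The relay is held level by its case, square in the jaws (right crop, 620,180). I'll carry it to its pocket.

jog_arm --motion '[-0.6,0.1,0,0,0,0,1,-1,0.2,0,0,0,0,1,-1,0.2,0,0,0,0,1,-1,0.2,0,0,0,0,1,-1,0.2,0,0,0,0,1,-1,0.2,0,0,0,0,1,-1,0.2,0,0,0,0,1,-1,0.2,0,0,0,0,1,-1,0.2,0,0,0,0,1,-1,0.2,0,0,0,0,1,-1,0.2,0,0,0,0,1,-1,0.2,0,0,0,0,1]'

```text
time: 32.55
position: [0.5363, -0.1001, 0.1023]
tool_rot: [0.726, 0.688, 0.0, 0.0]
ft_force: [0.4, 0.3, -0.3]
grip_width: 0.0126
grip_force: 12.0
```

jog_arm --motion '[-1,0.2,0,0,0,0,1,-0.7,0.2,0,0,0,0,1,-0.4,0.2,0,0,0,0,1,0,0,0,0,0,0,1,0,0,0,0,0,0,1,0,0,0,0,0,0,1]'

```text
time: 33.3
position: [0.5551, -0.1823, 0.1019]
tool_rot: [0.725, 0.688, -0.0, -0.001]
ft_force: [-0.1, 0.6, -0.7]
grip_width: 0.0123
grip_force: 12.0
```

Run:
```python
from h import *
go(.5567,-.1842,.0256,87)
```

```text
psi now 87.01 -> rz units 0.00 pos [ 0.5551 -0.1823  0.1019] tilt [-0.001   0.0007]
before turn units x -0.044 y 0.043 z 1.907
after turn units x -0.044 y 0.043 z 1.907
```

jog_arm --motion '[-0.02,0.02,0.5,0,0,0,1,0,0,0.6,0,0,0,1,0,0,0.45,0,0,0,1,0,0,0.2,0,0,0,1,0,0,0.07,0,0,0,1,0,0,0.02,0,0,0,1,0,0,0,0,0,0,1,0,0,0,0,0,0,1]'

```text
time: 34.3
position: [0.5566, -0.1849, 0.0289]
tool_rot: [0.726, 0.688, 0.0, 0.0]
ft_force: [0.4, 0.5, -0.4]
grip_width: 0.0125
grip_force: 12.0
```

jog_arm --motion '[0,0,0.02,0,0,0,1,0,0,0.02,0,0,0,1,0,0,0,0,0,0,1,0,0,0,0,0,0,1]'

```text
time: 34.8
position: [0.5563, -0.1846, 0.0267]
tool_rot: [0.726, 0.688, -0.0, -0.0]
ft_force: [0.4, -0.1, -0.4]
grip_width: 0.0122
grip_force: 12.0
```

jog_arm --motion '[0,0,0.02,0,0,0,1,0,0,0.01,0,0,0,1,0,0,0,0,0,0,1,0,0,0,0,0,0,1]'

```text
time: 35.3
position: [0.5563, -0.1847, 0.0256]
tool_rot: [0.726, 0.688, -0.0, 0.0]
ft_force: [-1.1, -0.4, 1.0]
grip_width: 0.0122
grip_force: 12.0
```

jog_arm --motion '[0,0,0,0,0,0,0.6,0,0,0,0,0,0,0.5,0,0,0,0,0,0,0.35,0,0,0,0,0,0,0.35,0,0,-0.2,0,0,0,0.35,0,0,-0.6,0,0,0,0.35,0,0,-0.9,0,0,0,0.3,0,0,-0.8,0,0,0,0.2]'

```text
time: 36.3
position: [0.5564, -0.1847, 0.1271]
tool_rot: [0.726, 0.688, 0.0, 0.0]
ft_force: [-0.0, 0.5, 0.5]
grip_width: 0.0329
grip_force: 0.0
```

jog_arm --motion '[0.7,-0.05,0,0,0,0,0,0.95,-0.07,0,0,0,0,-0.2,0.95,-0.07,0,0,0,0,-0.2,0.95,-0.07,0,0,0,0,-0.2,0.92,-0.08,0,0,0,0,-0.2,0,0,0,0,0,1,-0.2,0,0,0,0,0,1,-0.2,0,0,0,0,0,1,-0.2,0,0,0,0,0,1,-0.2,0,0,0,0,0,1,-0.2,0,0,0,0,0,1,-0.2,0,0,0,0,0,1,-0.2]'

```text
time: 37.8
position: [0.5524, -0.0054, 0.1261]
tool_rot: [0.871, 0.491, 0.0, 0.0]
ft_force: [0.1, -0.3, -0.7]
grip_width: 0.0521
grip_force: 0.0
```

jog_arm --motion '[0,0,0,0,0,1,-0.2,0,0,0,0,0,1,-0.2,0,0,0,0,0,1,-0.2,0,0,0,0,0,1,-0.2,0,0,0,0,0,1,-0.2,0,0,0,0,0,1,-0.2,0,0,0,0,0,1,-0.2,0,0,0,0,0,1,-0.2,0,0,0,0,0,1,-0.2,0,0,0,0,0,1,-0.2,0,0,0,0,0,1,-0.2,0,0,0,0,0,1,-0.2]'

```text
time: 39.3
position: [0.5523, -0.0054, 0.1261]
tool_rot: [0.996, 0.094, 0.0, 0.0]
ft_force: [0.3, 0.8, -0.4]
grip_width: 0.0526
grip_force: 0.0
```

jog_arm --motion '[0,0,0,0,0,1,-0.2,0,0,0,0,0,0.9,-0.2,0,0,0,0,0,0,-0.2,0,0,0,0,0,0,-0.2]'

```text
time: 39.8
position: [0.5523, -0.0054, 0.1258]
tool_rot: [1.0, 0.03, 0.0, 0.0]
ft_force: [-0.3, -0.1, -0.1]
grip_width: 0.0524
grip_force: 0.0
```

Run:
```python
from h import *
w=snap('wrist','w9'); go(.552,-.0056,.04,3.4)
C=wcam('w9'); print(proj(C,(.552,-.0056,.05)))
r1=rect(w,C,.46,.62,-.05,.05,.05,3000); r2=rect(w,C,.46,.66,-.05,.05,.022,2400)
s=robot.camera('side'); cv2.imwrite('pics/s9.png',s)
a=cv2.resize(s[240:340,345:475],(195,150),interpolation=cv2.INTER_CUBIC)
o=np.zeros((480,300+240+195,3),np.uint8);o[:,:300]=r1;o[:,300:540]=r2;o[:150,540:]=a
cv2.imwrite('pics/m9.png',o)
```

```text
psi now 3.37 -> rz units -0.01 pos [ 0.5523 -0.0054  0.1258] tilt [ 0.0002 -0.    ]
before turn units x -0.008 y 0.005 z 2.144
after turn units x -0.008 y 0.005 z 2.144
[316.99222209 208.55835773]Traceback (most recent call last):
  File "<stdin>", line 7, in <module>
ValueError: could not broadcast input array from shape (479,300,3) into shape (480,300,3)
```

Run:
```python
from h import *
w=cv2.imread('pics/w9.png');C=wcam('w9')
r1=rect(w,C,.46,.62,-.05,.05,.05,3000)[:470]; r2=rect(w,C,.46,.66,-.05,.05,.022,2400)[:470]
s=cv2.imread('pics/s9.png') if __import__('os').path.exists('pics/s9.png') else cv2.imread('pics/s7.png')
s=robot.camera('side')
a=cv2.resize(s[240:340,345:475],(260,200),interpolation=cv2.INTER_CUBIC)
o=np.zeros((470,800,3),np.uint8);o[:,:300]=r1;o[:,300:540]=r2;o[:200,540:]=a
cv2.imwrite('pics/m9.png',o)
```

```text
(no output)
```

View pics/m9.png

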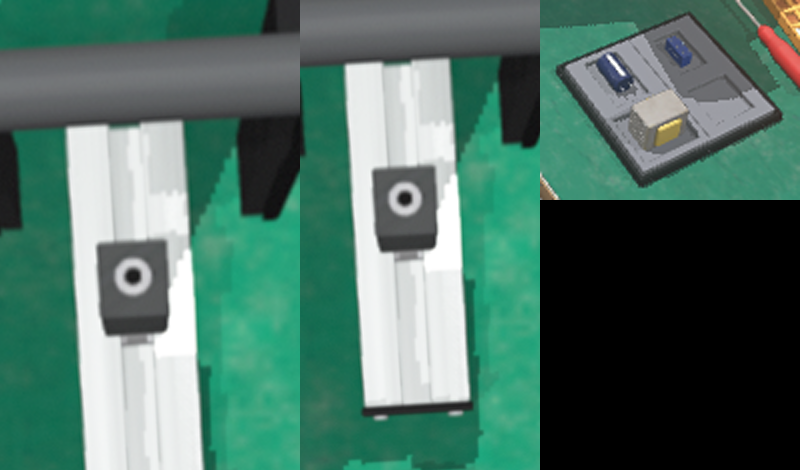

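Screw head is at (133,276), i.e. (0.552, -0.006), and the rail is at 3.35°, both as planned. The relay sits in its pocket (678,50). I'll grip the stop's head.

jog_arm --motion '[0,0,0.5,0,0,0,-0.2,0,0,0.7,0,0,0,-0.2,0,0,0.6,0,0,0,-0.2,0,0,0.27,0,0,0,-0.2,0,0,0.1,0,0,0,-0.2,0,0,0,0,0,0,0.2,0,0,0,0,0,0,0.4,0,0,0,0,0,0,0.9,0,0,0,0,0,0,0.9,0,0,0,0,0,0,0.9,0,0,0,0,0,0,0.9,0,0,0,0,0,0,0.9]' --grip_force 25

```text
time: 41.45
position: [0.5526, -0.0055, 0.0392]
tool_rot: [1.0, 0.029, 0.0, 0.0]
ft_force: [-0.1, -0.2, 6.0]
grip_width: 0.0234
grip_force: 25.0
```

jog_arm --motion '[0,0,-0.02,0,0,0,0.9,-0.1,0,0,0,0,0,0.9,-0.2,0,0,0,0,0,0.9,-0.2,0,0,0,0,0,0.9,-0.2,0,0,0,0,0,0.9,-0.2,0,0,0,0,0,0.9,-0.1,0,0,0,0,0,0.9]'

```text
time: 42.32
position: [0.5115, -0.0077, 0.0395]
tool_rot: [1.0, 0.029, -0.0, -0.0]
ft_force: [0.8, -0.6, -0.2]
grip_width: 0.0239
grip_force: 25.0
```

Run:
```python
from h import *
import math
a=math.radians(3.35); go(.5526-.115*math.cos(a),-.0055-.115*math.sin(a),.040,3.35)
```

```text
psi now 3.32 -> rz units -0.01 pos [ 0.5115 -0.0077  0.0395] tilt [-0.0008  0.0002]
before turn units x -1.846 y 0.006 z -0.011
after turn units x -1.846 y 0.005 z -0.011
```

Sliding freely, with low forces.

jog_arm --motion '[-0.2,0,0,0,0,0,0.9,-0.2,0,0,0,0,0,0.9,-0.2,0,0,0,0,0,0.9,-0.2,0,0,0,0,0,0.9,-0.2,0,0,0,0,0,0.9,-0.2,0,0,0,0,0,0.9,-0.2,0,0,0,0,0,0.9,-0.2,0,0,0,0,0,0.9,-0.2,0,0,0,0,0,0.9,-0.15,0,0,0,0,0,0.9,0,0,0,0,0,0,0.9,0,0,0,0,0,0,0.9]'

```text
time: 43.82
position: [0.435, -0.0124, 0.0396]
tool_rot: [1.0, 0.029, 0.0, 0.0]
ft_force: [0.6, 0.6, -0.5]
grip_width: 0.0241
grip_force: 25.0
```

Run:
```python
from h import *
print(robot.get_obs()['position'],robot.get_obs()['ft_force'],robot.get_obs()['grip_width'])
```

```text
[ 0.43500555 -0.01242982  0.03959019] [ 0.57752965  0.63986119 -0.45757973] 0.024145317864749122
```

jog_arm --motion '[0,0,-0.3,0,0,0,0.9,0,0,-0.6,0,0,0,0.9,0,0,-0.7,0,0,0,0.9,0,0,-0.4,0,0,0.8,0.9,0,0,0,0,0,0.8,0.9,0,0,0,0,0,0,0.9]'

```text
time: 44.58
position: [0.4348, -0.0123, 0.1205]
tool_rot: [1.0, -0.026, 0.001, 0.0]
ft_force: [-0.5, 0.3, -0.8]
grip_width: 0.0238
grip_force: 25.0
```

jog_arm --motion '[0.3,0.5,0,0,0,0,0.9,0.45,0.8,0,0,0,0,0.9,0.45,0.8,0,0,0,0,0.9,0.45,0.8,0,0,0,0,0.9,0.45,0.8,0,0,0,0,0.9,0.45,0.8,0,0,0,0,0.9,0.45,0.8,0,0,0,0,0.9,0.28,0.5,0,0,0,0,0.9,0,0,0,0,0,0,0.9,0,0,0,0,0,0,0.9,0,0,0,0,0,0,0.9]'

```text
time: 45.95
position: [0.5522, -0.2494, 0.1194]
tool_rot: [1.0, -0.026, -0.001, -0.001]
ft_force: [-0.3, 1.3, -1.0]
grip_width: 0.024
grip_force: 25.0
```

Run:
```python
from h import *
go(.5539,-.2514,.0382,-3)
w=snap('wrist','w10');print(robot.get_obs()['ft_force'],robot.get_obs()['grip_width'])
```

```text
psi now -3.00 -> rz units 0.00 pos [ 0.5522 -0.2494  0.1194] tilt [-0.0015  0.0012]
before turn units x 0.044 y 0.048 z 2.029
after turn units x 0.044 y 0.048 z 2.029
[-0.28996428  0.35806586 -0.14240924] 0.023747186912358234
```

Run:
```python
from h import *
s=robot.camera('side');x,y=map(int,proj(cam('side'),robot.get_obs()['position']));w=cv2.imread('pics/w10.png')
a=cv2.resize(s[y-60:y+70,x-75:x+75],(450,390),interpolation=cv2.INTER_CUBIC)
b=cv2.resize(w[40:340,160:480],(345,324));o=np.zeros((390,795,3),np.uint8);o[:,:450]=a;o[:324,450:]=b;cv2.imwrite('pics/m10.png',o)
```

jog_arm --motion '[0.01,0.01,0.5,0,0,0,0.9,0,0,0.6,0,0,0,0.9,0,0,0.5,0,0,0,0.9,0,0,0.25,0,0,0,0.9,0,0,0.09,0,0,0,0.9,0,0,0.02,0,0,0,0.9,0,0,0,0,0,0,0.9,0,0,0,0,0,0,0.9]'

```text
time: 47.05
position: [0.5538, -0.2516, 0.0418]
tool_rot: [1.0, -0.027, 0.0, 0.0]
ft_force: [-0.2, 0.7, 0.0]
grip_width: 0.0238
grip_force: 25.0
```

jog_arm --motion '[0,0,0.02,0,0,0,0.9,0,0,0.02,0,0,0,0.9,0,0,0,0,0,0,0.9,0,0,0,0,0,0,0.9]'

```text
time: 47.55
position: [0.5535, -0.2514, 0.0395]
tool_rot: [1.0, -0.027, -0.0, -0.0]
ft_force: [0.2, -0.9, -0.9]
grip_width: 0.024
grip_force: 25.0
```

jog_arm --motion '[0,0,0.02,0,0,0,0.9,0,0,0.01,0,0,0,0.9,0,0,0,0,0,0,0.9,0,0,0,0,0,0,0.9]'

```text
time: 48.05
position: [0.5535, -0.2513, 0.0383]
tool_rot: [1.0, -0.027, -0.0, -0.0]
ft_force: [0.5, -0.7, -0.3]
grip_width: 0.0237
grip_force: 25.0
```

jog_arm --motion '[0,0,0.015,0,0,0,0.9,0,0,0,0,0,0,0.9,0,0,0,0,0,0,0.9]'

```text
time: 48.42
position: [0.5535, -0.2514, 0.0383]
tool_rot: [1.0, -0.027, 0.0, 0.0]
ft_force: [-0.5, -0.0, 6.1]
grip_width: 0.0238
grip_force: 24.9
```

Contact at about 6 N. I'll release, rise and check.

jog_arm --motion '[0,0,0,0,0,0,0.35,0,0,0,0,0,0,0.25,0,0,0,0,0,0,0.15,0,0,0,0,0,0,0.15,0,0,-0.2,0,0,0,0.15,0,0,-0.6,0,0,0,0.15,0,0,-0.9,0,0,0,0.15,0,0,-1,0,0,0,0.15,0,0,-1,0,0,0,0,0,0,-1,0,0,0,0,0,0,-0.5,0,0,0,0,0,0,0,0,0,0,0]'

```text
time: 49.92
position: [0.5544, -0.2519, 0.2482]
tool_rot: [1.0, -0.027, 0.002, 0.001]
ft_force: [-0.3, 0.2, -0.2]
grip_width: 0.0432
grip_force: 0.0
```

Run:
```python
from h import *
s=robot.camera('side');w=snap('wrist','w11');sc=robot.camera('scene')
C=wcam('w11')
a=cv2.resize(s[235:335,345:475],(520,400),interpolation=cv2.INTER_CUBIC)
r=rect(w,C,.42,.62,-.31,-.12,.013,1450)
b=cv2.resize(s[120:235,230:420],(380,230),interpolation=cv2.INTER_CUBIC)
o=np.zeros((600,800,3),np.uint8);o[:400,:520]=a;h=r.shape;o[:h[0],520:520+h[1]]=r[:, :280];o[400:600,:380]=b[:200]
cv2.imwrite('pics/m11.png',o)
```

```text
(no output)
```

View pics/m11.png

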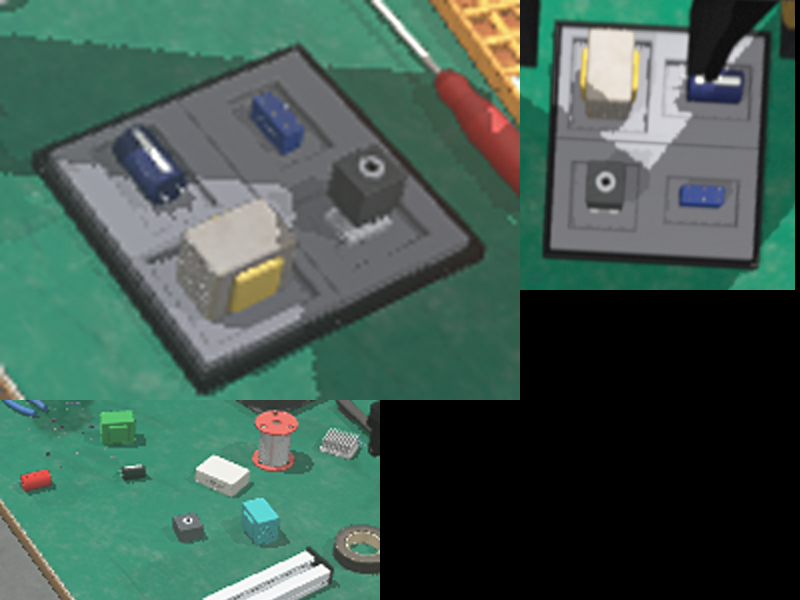

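All four parts stand in their pockets: transformer (235,260), capacitor (150,160), relay (277,122) and stop (365,190). The look-alikes have not moved. Handing in.

```bash
python3 -c "
from rig import robot
print(robot.hand_in())"
```

```text
the job is handed in; nothing more can be done
None
```

The transformer, larger capacitor, relay and rail stop are each set down in their own pockets of the kit tray; the look-alikes were left in place, and the job was handed in at about 50 s of the 112 s allowed.

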